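# Vent the desiccator and crack its stuck lid

### The job

Vent the small white desiccator: swing the lever of its side stopcock a full quarter turn to its stop, so that it points outward in line with its pipe. Only then take the lid by its bar handle, break it free from its sticky gasket without letting it fly up, and hold it slightly ajar, with the front edge raised about 25 mm; finish while still holding the handle there, with the vent left open and the things standing around undisturbed.

Things in the scene. Friction and masses are not known exactly. Their poses are not given: they have to be found in the camera images.
- desiccator: White square box, 194 x 194 mm over its rim, 96 mm high, fixed to the bench, with a clear hinged lid on top and a steel stopcock on its right (-y) wall. Origin: centre of its underside, on the bench. Its x axis points from the front (lid handle side, towards the robot) to the hinge at the back, y to its left, z up. The lid's top face is 112 mm above the bench when shut.
- lid (a joint): Angle of the lid: 0 = shut, grows as the front rises (0.126 rad = front edge up 25 mm; stop at 0.8). The gasket clings: raising the handle takes up to about 14 N in the first 2 mm, falling to about 2 to 3 N (the weight of the lid) from 0.05 rad on. The lid weighs about 0.3 kg and falls shut if let go.
- lid_handle (a point): Middle of the lid's steel bar handle: a round bar 14 mm in diameter and 104 mm long, parallel to the hinge (the box's y axis), on two 12 mm posts that stand 46 mm either side of the middle. With the lid shut it is 146 mm above the bench, its centre 34 mm above the lid, so there are 27 mm free below the bar; 68 mm in front of the box's centre. It turns with the lid.
- lid_hinge (a point): Middle of the lid's hinge line (parallel to the box's y axis), 100 mm behind the box's centre and 107 mm above the bench. The handle's centre lies 168 mm in front of it and, with the lid shut, 39 mm above it; the lid's front edge lies 198 mm in front of it.
- vent (a joint): Angle of the stopcock's lever: 0 = closed, lever across the pipe, pointing to the box's front; pi/2 = open, at its stop, lever in line with the pipe, pointing away from the box (-y). It turns anticlockwise seen from above, with a stiff friction of about 0.07 N m, and stays where it is left. At the start it is between 0 and 0.3.
- vent_axis (a point): Point on the upright axis of the stopcock, at half the height of its lever (86 mm above the bench); 65 mm out from the box's right wall and 35 mm in front of the box's centre.
- vent_tip (a point): Point in the black lever 45 mm from the axis, at half its height. The lever is a bar 10 mm wide and 18 mm high (77 to 95 mm above the bench) that reaches 56 mm from the axis. Below it only the steel valve body (30 mm across, top at 71 mm) and the pipe (14 mm thick, centre 55 mm above the bench).
- vial: Small black-capped sample vial, 30 mm across and 50 mm high, standing to the left of the box; leave alone. Origin: centre of its underside.
- beaker: Empty clear beaker, 58 mm across and 67 mm high, standing to the left of the box; leave alone. Origin: centre of its underside.
- weight: Small steel calibration weight, 21 mm across and 22 mm high, standing to the right of the box behind the stopcock; leave alone. Origin: centre of its underside.

How it is judged:
On the way, in this order (a step that is already met when the one before it is completed fails the run):
1. the vent lever is turned to its open stop, the lid still shut (value of joint vent above 1.35 rad and value of joint lid below 0.03 rad), for 0.2 s.
2. the lid is broken free by the gripper (value of joint lid above 0.07 rad and contact force between the fingers and lid above 1 N), for 0.1 s.
At the end, for the whole second after the job is handed in: The vent lever is open (at least 1.35 of 1.57 rad); the lid is held still by the fingers at its handle, 0.07 to 0.21 rad open (front edge up about 14 to 41 mm); vial, beaker and weight stand within 20 mm of where they were (all of step 2 and value of joint lid below 0.21 rad and velocity of joint lid between -0.05 and 0.05 rad/s and distance between the grasp point and lid_handle below 0.08 m and value of joint vent above 1.35 rad and distance of each of vial, beaker, weight from where it was at the start of the episode below 0.02 m); the arm keeps its last pose, push and grip.
It fails at once if the lid is pulled open before the vent is open (value of joint lid above 0.03 rad and value of joint vent below 1.3 rad).
It fails at once if the lid flies up (front edge more than about 65 mm) (value of joint lid above 0.34 rad).
It fails at once if a bystander is knocked away or tipped (distance of any of vial, beaker, weight from where it was at the start of the episode above 0.03 m or angle between any of vial, beaker, weight's own z axis and vertical above 0.6 rad).
It also fails if it takes over 45 s, if anything falls off the work surface, if the arm or the gripper's body presses on something with over 40 N, if the wrist force passes 120 N, or if a joint passes its speed limit or range.

### The arm

A 6-joint arm with a two-finger parallel gripper is mounted at the origin on a cart in front of the work surface, level with it; the furniture and walls round the work are solid. World frame = base frame: x ahead of the robot, y to its left, z up, the work surface at z = 0. Lengths are in m, angles in rad, forces in N, time in s.
With the tool pointing down it reaches from about 0.25 to 0.725 m from the base axis. Payload 4 kg.
Tool frame: the origin (TCP) lies midway between the tips of the shut fingers; the grasp point (between the pads) lies 19 mm behind it; x points along the fingers, z is the direction in which the jaws open and shut, and the axes are right-handed (so a half turn about x gives the same grasp; the last joint's range is limited). The gripper opens to 85 mm and grips with 20 to 120 N. Pads are 22 mm wide; open, the fingers measure 114 mm over their backs; the gripper's body (76 mm by 85 mm) begins 54 mm behind the grasp point. The pads swing forward as they close: fully open they stand 13 mm farther back than shut.
Start: joints at [1.25, 0.241, 0.005, 1.335, 0, 1.571], TCP at [0.158, 0.474, 0.204] pointing down, gripper open.
Joint ranges: [-2.72, 2.72], [-1.05, 1.87], [-1.09, 1.28], [-1.99, 2.15], [-1.42, 1.44], [-3.14, 3.14]. Speed limits (rad/s): [2.79, 2.79, 3.14, 3.14, 3.14, 3.14].

### API

Orientations are given as a unit quaternion [x, y, z, w].
In Python, from rig import robot gives the robot as it stands.
- The arm moves only by the tool step_arm, never from a script. Its argument "commands" is a list of rows, each an object of numbers: "wx", "wy", "wz": the turn, a rotation vector about the tool's x, y, z in units of 0.08 rad (1.0 is 0.08 rad); "tx", "ty", "tz": the shift along the tool's x, y, z in units of 2 cm (1.0 is 2 cm); "fingers": the closure, from -1 (fully open) to 1 (shut). In form: [{"wx": .., "wy": .., "wz": .., "tx": .., "ty": .., "tz": .., "fingers": ..}, ...]. A call has 1 to 5 rows; each row shifts and turns the commanded pose from where the row before left it, along the tool's axes as they then stand; what a row does not reach is not made up. A row lasts 1/8 s, in which the tool goes at most 62.5 mm and 10.7 degrees, less where a joint would pass 70% of its speed; a pose out of reach is approached as far as the arm can. A call with a number of a shift or a turn outside -1 to 1 is refused whole. A call with a gripper value outside its range is refused whole. The fingers move at their own pace and stop on an object; "grip_force" is the grip in N (left out, the last holds). Time passes only in rows, so rows that do not move let the fingers close. It gives the time, the measured TCP pose, the force and the opening at its end, in the units of the state.
- robot.state(): the state, without advancing time (a new reading comes with each control period).
- robot.snapshot(name): name is "side" or "top"; returns (picture, depth): 400x640x3 uint8, red, green, blue; 400x640 float32, m along the optical axis (not along the pixel's ray), 0 where there is no reading.
- robot.get_calibration(name): a dict with "K" (3x3 intrinsics, pixels), "view" (4x4, takes a point from world to camera coordinates). Camera axes: x right, y up, looking along -z (the intrinsics and any distortion apply to the point x, -y, -z); pixel columns grow to the right and rows downward; lengths in m; the calibration is good to about 2 mm. A picture is of the moment at which its call begins. get_calibration takes no time and is no camera call.
- robot.finish_job(): hands the job in, once; it reports no verdict.
Trained networks look in the newest picture that a camera, given by its name, has taken for a name from the list of things; names that differ only in an ending like _2 or _b are one class to them, and where a whole thing is asked for, a point or a joint stands for the part that bears it (a point fixed in the world has none). Each returns a list of dicts, best first, with "p" (0 to 1); they miss things now and then, are a little off and sometimes report something else, mostly with a low value. They report only what shows in the picture. A call takes as long as a camera call.
- robot.search_frame(camera, thing): "centre" ([x, y, z] in m, in world coordinates, good to about 4 mm: the middle of the surface that is visible of it).
- robot.regions_of(camera, thing): "region" (400x640 bool, what is visible of it).
The state is a dict: "t": time; "joint_pos": joint angles; "joint_velocities": joint speeds; "joint_torque": joint torques, N m; "eef_pos": TCP position; "eef_rot": TCP orientation; "ft_force": force on the tool from outside, world axes, zero at the start; "moment": the same for the moment, N m; "opening": finger opening in m.
Only numpy, scipy, OpenCV 4.12 (cv2) and the standard library are available. Lean on these libraries where they do the work, as an engineer would, in place of code of your own. Each camera call takes 0.05 s, during which the arm holds its last target. There are 200 camera calls.

## Working session

There is one attempt and no reset: what is moved stays moved. The work goes in short steps, Python scripts to look and compute and a tool call to move; the robot and the scene stay as the last step left them, time stands still between calls to the robot, and variables do not carry over. Pictures are saved under pics/ and viewed, about 8 in all and at most 12, crops included, and the job is handed in when it is done.

Besides the shell and the picture viewer there is one more tool, called after "Request:" as name(argument=value, ...), one argument or row to a line, values as JSON. step_arm: Moves the arm, as the interface text tells. Shifts and turns lie within -1 to 1; 1 stands for 2 cm of shift or 0.08 rad of turn. Its arguments: {"type":"object","properties":{"commands":{"type":"array"},"grip_force":{"type":"number"}},"required":["commands"]}

```bash
mkdir -p pics; cat > h.py <<'E'
import numpy as np,cv2
from rig import robot
from scipy.spatial.transform import Rotation as R
def proj(cam,P):
    c=robot.get_calibration(cam);P=np.atleast_2d(P);q=(c["view"]@np.c_[P,np.ones(len(P))].T).T[:,:3]*[1,-1,-1]
    u=(c["K"]@q.T).T;return u[:,:2]/u[:,2:]
def cloud(cam,d):
    c=robot.get_calibration(cam);K=c["K"];v,u=np.mgrid[:400,:640]
    q=np.stack([(u-K[0,2])/K[0,0]*d,-(v-K[1,2])/K[1,1]*d,-d,np.ones_like(d)],-1)
    return (q@np.linalg.inv(c["view"]).T)[...,:3]
E
python3 - <<'E'
from h import *
np.set_printoptions(precision=4,suppress=True)
for c in ("side","top"):
    p,d=robot.snapshot(c);cv2.imwrite(f"pics/{c}0.png",p[...,::-1]);np.save(c+"d.npy",d)
    k=robot.get_calibration(c);print(c,{x for x in k},np.linalg.inv(k["view"])[:3,3])
    for t in ("desiccator","lid_handle","lid_hinge","vent_axis","vent_tip","vial","beaker","weight"):
        print(t,[(np.round(r["centre"],4),round(r["p"],2)) for r in robot.search_frame(c,t)[:2]])
print(robot.state())
E
```

```text
side {'K', 'view'} [0.4109 0.8822 0.676 ]
desiccator [(array([0.5307, 0.1031, 0.112 ]), 0.56), (array([ 0.437 , -0.087 ,  0.0883]), 0.4)]
lid_handle [(array([0.5356, 0.0652, 0.1126]), 0.7)]
lid_hinge [(array([0.5403, 0.0645, 0.1159]), 0.77)]
vent_axis [(array([ 0.4372, -0.0865,  0.0923]), 0.74), (array([0.5354, 0.068 , 0.1156]), 0.27)]
vent_tip [(array([ 0.4419, -0.0863,  0.0937]), 0.59)]
vial [(array([0.5454, 0.2295, 0.0411]), 0.61), (array([0.5329, 0.0659, 0.1141]), 0.46)]
beaker [(array([0.6395, 0.1981, 0.0474]), 0.96)]
weight []
top {'K', 'view'} [0.42   0.0717 1.1218]
desiccator [(array([ 0.4506, -0.089 ,  0.0987]), 0.46)]
lid_handle [(array([0.54  , 0.0445, 0.1085]), 0.77)]
lid_hinge [(array([0.5412, 0.0505, 0.1154]), 0.7)]
vent_axis [(array([ 0.4495, -0.0918,  0.0979]), 0.43)]
vent_tip [(array([ 0.4496, -0.09  ,  0.0948]), 0.52)]
vial [(array([0.54  , 0.2148, 0.0504]), 0.6), (array([ 0.4454, -0.0886,  0.0954]), 0.27)]
beaker [(array([0.6464, 0.1862, 0.0246]), 0.57), (array([0.5411, 0.0472, 0.1089]), 0.48)]
weight [(array([ 0.5659, -0.1093,  0.0192]), 0.53), (array([0.5368, 0.048 , 0.1111]), 0.22)]
{'t': 0.9, 'joint_pos': array([1.25  , 0.2406, 0.005 , 1.3352, 0.    , 1.5708]), 'joint_velocities': array([-0.0011,  0.0008,  0.0011, -0.0009, -0.    ,  0.0016]), 'joint_torque': array([ -0.0002, -37.2189,  25.2697,   0.001 ,   0.    ,   0.    ]), 'eef_pos': array([0.1577, 0.4745, 0.204 ]), 'eef_rot': array([-0.4137,  0.5734,  0.4137,  0.5734]), 'ft_force': array([-0.1522,  0.8583, -0.168 ]), 'moment': array([-0.03  , -0.0066,  0.0255]), 'opening': 0.08524604575307643}
```

View pics/side0.png

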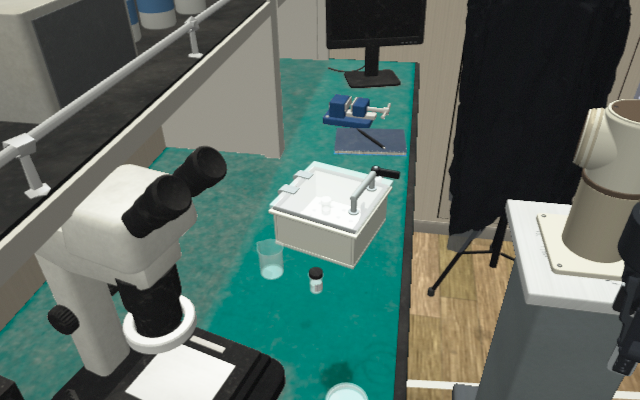

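View pics/top0.png

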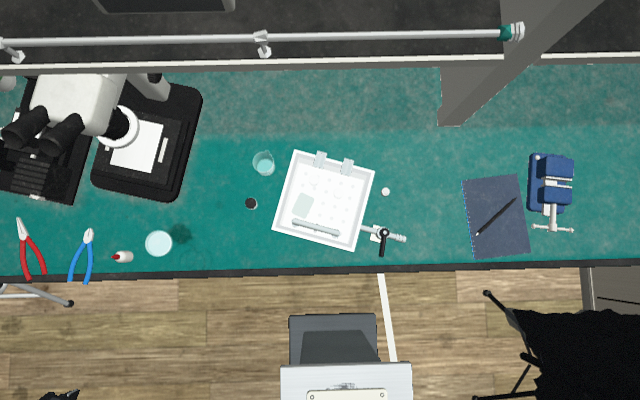

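```bash
python3 - <<'E'
from h import *
np.set_printoptions(precision=4,suppress=True)
for c in("top","side"):
    d=np.load(c+"d.npy");X=cloud(c,d);im=cv2.imread(f"pics/{c}0.png")
    roi=(X[...,0]>.3)&(X[...,0]<.7)&(X[...,1]>-.2)&(X[...,1]<.18)&(d>0)
    bar=roi&(X[...,2]>.14)&(X[...,2]<.165); B=X[bar]
    u,s,v=np.linalg.svd(B-B.mean(0));print(c,"bar",len(B),B.mean(0),v[0],B.min(0),B.max(0))
    bl=roi&(im.max(2)<60)&(X[...,2]>.06); L=X[bl]
    if len(L):
        v=np.linalg.svd(L-L.mean(0))[2];print("lever",len(L),L.mean(0),v[0],L.min(0),L.max(0))
    rim=roi&(X[...,2]>.08)&(X[...,2]<.13)&(im.min(2)>150)
    if c=="top":
        n,lab,st,_=cv2.connectedComponentsWithStats(rim.astype(np.uint8));k=1+np.argmax(st[1:,4])
        P=X[lab==k];r=cv2.minAreaRect((P[:,:2]*1000).astype(np.float32));print("rim",len(P),r,np.median(P[:,2]))
x0,y0,w,h=260,140,160,120
cv2.imwrite("pics/c1.png",cv2.resize(cv2.imread("pics/top0.png")[y0:y0+h,x0:x0+w],None,fx=5,fy=5,interpolation=2))
E
```

```text
top bar 306 [0.4763 0.0638 0.1514] [-0.2921 -0.9564 -0.003 ] [0.4561 0.0129 0.1433] [0.4979 0.1143 0.1571]
lever 111 [ 0.4407 -0.0882  0.0947] [-0.988   0.1538 -0.0138] [ 0.4101 -0.1024  0.0854] [ 0.4715 -0.0795  0.1002]
rim 6880 ((545.8271484375, 42.655723571777344), (193.3063201904297, 202.94920349121094), 73.22354125976562) 0.11218968026022114
side bar 257 [0.4769 0.0727 0.148 ] [ 0.3025  0.953  -0.0129] [0.4559 0.0166 0.1403] [0.4974 0.1176 0.152 ]
lever 151 [ 0.4374 -0.0823  0.0854] [-0.9944  0.0787 -0.0708] [ 0.4112 -0.0905  0.0756] [0.4736 0.0188 0.1461]
```

View pics/c1.png

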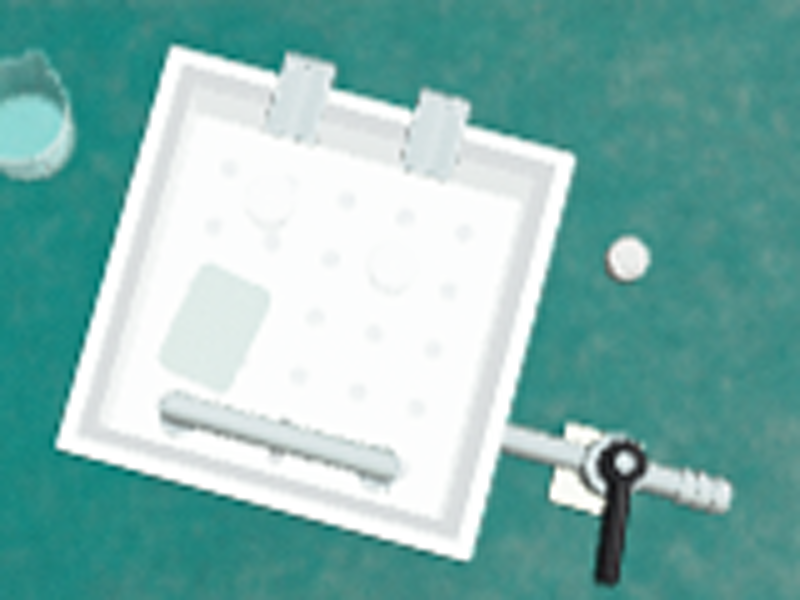

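```bash
cat >> h.py <<'E'
C=np.array([.5415,.0445,0]);yaw=-.293;Rb=R.from_euler('z',yaw).as_matrix()
def W(x,y,z):return C+Rb@np.array([x,y,z])
def rel(p,jaw=None):
    "tool-frame turn to point down with z-jaw along world vector jaw, then shift in the turned frame; units of the moves"
    s=robot.state();Rt=R.from_quat(s["eef_rot"])
    if jaw is None: G=Rt
    else:
        z=np.array(jaw)/np.linalg.norm(jaw);x=np.array([0,0,-1.]);G=R.from_matrix(np.c_[x,np.cross(z,x),z])
    print("turn",np.round((Rt.inv()*G).as_rotvec()/.08,2),"shift",np.round(G.inv().apply(p-s["eef_pos"])/.02,2),"pos",s["eef_pos"].round(4),"F",s["ft_force"].round(1),"q",s["joint_pos"].round(2))
E
python3 - <<'E'
from h import *
print(R.from_quat(robot.state()["eef_rot"]).as_matrix().round(3))
ax=W(-.035,-.162,.086);print("axis",ax)
pts=[W(-.068,0,.146),W(-.068,.052,.146),W(-.068,-.052,.146),W(-.097,-.097,.096),W(.097,-.097,.096),W(-.097,.097,.096),W(.097,.097,.096),ax+[0,0,.009]]
for th in(.1,.2):pts.append(W(-.035-.056*np.cos(th),-.162-.056*np.sin(th),.095))
im=cv2.imread("pics/top0.png")
for c in("top","side"):print(c,proj(c,pts).round(1).tolist())
print("crop",((proj("top",pts)-[260,140])*5).round())
for j in (Rb[:,0],-Rb[:,0],Rb[:,1],-Rb[:,1]): rel(W(-.06,-.13,.2),j)
E
```

```text
[[-0.    -0.949  0.315]
 [ 0.     0.315  0.949]
 [-1.     0.     0.   ]]
axis [ 0.46120188 -0.10048694  0.086     ]
top [[315.3, 227.3], [292.2, 221.0], [338.4, 233.6], [353.0, 252.1], [374.2, 171.0], [270.7, 229.6], [293.6, 149.2], [387.3, 233.3], [383.6, 257.6], [386.1, 257.9]]
side [[363.7, 184.2], [353.0, 197.6], [373.6, 171.7], [392.9, 184.8], [312.8, 164.7], [356.8, 236.0], [268.0, 209.1], [377.0, 164.8], [401.0, 169.2], [401.5, 168.0]]
crop [[276. 436.]
 [161. 405.]
 [392. 468.]
 [465. 561.]
 [571. 155.]
 [ 54. 448.]
 [168.  46.]
 [636. 467.]
 [618. 588.]
 [630. 590.]]
turn [19.29  0.   -0.  ] shift [  0.2  -21.54  21.58] pos [0.1577 0.4745 0.204 ] F [-0.2  0.9 -0.2] q [1.25 0.24 0.   1.34 0.   1.57]
turn [-19.98   0.     0.  ] shift [  0.2   21.54 -21.58] pos [0.1577 0.4745 0.204 ] F [-0.2  0.9 -0.2] q [1.25 0.24 0.   1.34 0.   1.57]
turn [-0.35  0.   -0.  ] shift [  0.2  -21.58 -21.54] pos [0.1577 0.4745 0.204 ] F [-0.2  0.9 -0.2] q [1.25 0.24 0.   1.34 0.   1.57]
turn [38.92 -0.   -0.  ] shift [ 0.2  21.58 21.54] pos [0.1577 0.4745 0.204 ] F [-0.2  0.9 -0.2] q [1.25 0.24 0.   1.34 0.   1.57]
```

```bash
sed -i 's/.5415,.0445,0/.5415,.0435,0/' h.py; python3 -c "
from h import *
rel(W(-.0765,-.132,.16),Rb[:,1])"
```

```text
turn [-0.35  0.   -0.  ] shift [  2.2  -20.77 -21.69] pos [0.1577 0.4745 0.204 ] F [-0.2  0.9 -0.2] q [1.25 0.24 0.   1.34 0.   1.57]
```

Request:
step_arm(
  commands=[
    {"wx": -0.35, "fingers": 1},
    {"ty": -0.94, "tz": -0.98, "fingers": 1},
    {"ty": -0.94, "tz": -0.98, "fingers": 1},
    {"ty": -0.94, "tz": -0.98, "fingers": 1},
    {"ty": -0.94, "tz": -0.98, "fingers": 1},
  ],
  grip_force=30,
)

```text
validation failed for argument at $.co...
```

Request:
step_arm(
  commands=[
    {"ty": -0.94, "tz": -0.98, "fingers": 1},
    {"ty": -0.94, "tz": -0.98, "fingers": 1},
    {"ty": -0.94, "tz": -0.98, "fingers": 1},
    {"ty": -0.94, "tz": -0.98, "fingers": 1},
    {"ty": -0.94, "tz": -0.98, "fingers": 1},
  ],
)

```text
validation failed for argument at $.co...
```

Request:
step_arm(
  commands=[
    {"ty": -0.94, "tz": -0.98, "fingers": 1},
    {"ty": -0.94, "tz": -0.98, "fingers": 1},
    {"ty": -0.94, "tz": -0.98, "fingers": 1},
    {"ty": -0.94, "tz": -0.98, "fingers": 1},
    {"ty": -0.94, "tz": -0.98, "fingers": 1},
  ],
)

```text
validation failed for argument at $.co...
```

Request:
step_arm(
  commands=[
    {"ty": -0.94, "tz": -0.98, "fingers": 1},
    {"ty": -0.94, "tz": -0.98, "fingers": 1},
    {"ty": -0.94, "tz": -0.98, "fingers": 1},
    {"ty": -0.94, "tz": -0.98, "fingers": 1},
    {"fingers": 1},
  ],
)

```text
validation failed for argument at $.co...
```

```bash
python3 -c "
from h import *
rel(W(-.0765,-.132,.16),Rb[:,1])"
```

```text
turn [-0.35  0.   -0.  ] shift [  2.2  -20.77 -21.69] pos [0.1577 0.4745 0.204 ] F [-0.2  0.9 -0.2] q [1.25 0.24 0.   1.34 0.   1.57]
```

All keys are probably required in every row.

Request:
step_arm(
  commands=[
    {"wx": -0.35, "wy": 0, "wz": 0, "tx": 0, "ty": 0, "tz": 0, "fingers": 1},
    {"wx": 0, "wy": 0, "wz": 0, "tx": 0, "ty": -0.94, "tz": -0.98, "fingers": 1},
    {"wx": 0, "wy": 0, "wz": 0, "tx": 0, "ty": -0.94, "tz": -0.98, "fingers": 1},
    {"wx": 0, "wy": 0, "wz": 0, "tx": 0, "ty": -0.94, "tz": -0.98, "fingers": 1},
    {"wx": 0, "wy": 0, "wz": 0, "tx": 0, "ty": -0.94, "tz": -0.98, "fingers": 1},
  ],
  grip_force=30,
)

```text
t: 1.52
eef_pos: [0.2074, 0.377, 0.2041]
eef_rot: [-0.422, 0.567, 0.422, 0.567]
ft_force: [0.5, 0.4, 0.2]
opening: 0.0003
```

Request:
step_arm(
  commands=[
    {"wx": 0, "wy": 0, "wz": 0, "tx": 0, "ty": -0.94, "tz": -0.98, "fingers": 1},
    {"wx": 0, "wy": 0, "wz": 0, "tx": 0, "ty": -0.94, "tz": -0.98, "fingers": 1},
    {"wx": 0, "wy": 0, "wz": 0, "tx": 0, "ty": -0.94, "tz": -0.98, "fingers": 1},
    {"wx": 0, "wy": 0, "wz": 0, "tx": 0, "ty": -0.94, "tz": -0.98, "fingers": 1},
    {"wx": 0, "wy": 0, "wz": 0, "tx": 0, "ty": -0.94, "tz": -0.98, "fingers": 1},
  ],
)

```text
t: 2.15
eef_pos: [0.2691, 0.256, 0.2042]
eef_rot: [-0.422, 0.567, 0.422, 0.568]
ft_force: [1.1, 0.3, 0.3]
opening: -0.0001
```

Request:
step_arm(
  commands=[
    {"wx": 0, "wy": 0, "wz": 0, "tx": 0, "ty": -0.94, "tz": -0.98, "fingers": 1},
    {"wx": 0, "wy": 0, "wz": 0, "tx": 0, "ty": -0.94, "tz": -0.98, "fingers": 1},
    {"wx": 0, "wy": 0, "wz": 0, "tx": 0, "ty": -0.94, "tz": -0.98, "fingers": 1},
    {"wx": 0, "wy": 0, "wz": 0, "tx": 0, "ty": -0.94, "tz": -0.98, "fingers": 1},
    {"wx": 0, "wy": 0, "wz": 0, "tx": 0, "ty": -0.94, "tz": -0.98, "fingers": 1},
  ],
)

```text
t: 2.78
eef_pos: [0.3308, 0.135, 0.2042]
eef_rot: [-0.422, 0.567, 0.422, 0.568]
ft_force: [0.3, 0.1, -0.7]
opening: 0.0002
```

Request:
step_arm(
  commands=[
    {"wx": 0, "wy": 0, "wz": 0, "tx": 0, "ty": -0.94, "tz": -0.98, "fingers": 1},
    {"wx": 0, "wy": 0, "wz": 0, "tx": 0, "ty": -0.94, "tz": -0.98, "fingers": 1},
    {"wx": 0, "wy": 0, "wz": 0, "tx": 0, "ty": -0.94, "tz": -0.98, "fingers": 1},
    {"wx": 0, "wy": 0, "wz": 0, "tx": 0, "ty": -0.94, "tz": -0.98, "fingers": 1},
    {"wx": 0, "wy": 0, "wz": 0, "tx": 0, "ty": 0, "tz": 0, "fingers": 1},
  ],
)

```text
t: 3.4
eef_pos: [0.3803, 0.0381, 0.204]
eef_rot: [-0.421, 0.568, 0.421, 0.568]
ft_force: [-0.8, -0.2, 0.5]
opening: -0.0002
```

```bash
python3 -c "
from h import *
rel(W(-.0765,-.132,.16),Rb[:,1])"
```

```text
turn [-0.03  0.    0.  ] shift [ 2.2  -3.81 -4.01] pos [0.3803 0.0381 0.204 ] F [-0.8 -0.2  0.5] q [ 0.1   0.01 -0.27  1.3   0.    0.39]
```

Request:
step_arm(
  commands=[
    {"wx": 0, "wy": 0, "wz": 0, "tx": 0, "ty": -0.95, "tz": -1, "fingers": 1},
    {"wx": 0, "wy": 0, "wz": 0, "tx": 0, "ty": -0.95, "tz": -1, "fingers": 1},
    {"wx": 0, "wy": 0, "wz": 0, "tx": 0, "ty": -0.95, "tz": -1, "fingers": 1},
    {"wx": 0, "wy": 0, "wz": 0, "tx": 0.6, "ty": -0.95, "tz": -1, "fingers": 1},
    {"wx": 0, "wy": 0, "wz": 0, "tx": 1, "ty": 0, "tz": 0, "fingers": 1},
  ],
)

```text
t: 4.03
eef_pos: [0.4308, -0.06, 0.1722]
eef_rot: [-0.422, 0.567, 0.421, 0.568]
ft_force: [-0.2, -0.1, 0.4]
opening: -0.0001
```

```bash
python3 - <<'E'
from h import *
rel(W(-.0765,-.132,.078),Rb[:,1])
a,_=robot.snapshot("side");b,_=robot.snapshot("top")
a=cv2.resize(a[110:230,310:450],None,fx=2.8,fy=2.8,interpolation=2);b=cv2.resize(b[170:290,320:460],None,fx=2.8,fy=2.8,interpolation=2)
cv2.imwrite("pics/c2.png",np.hstack([a,b])[...,::-1])
E
```

```text
turn [-0.01  0.01  0.03] shift [ 4.71  0.02 -0.05] pos [ 0.4308 -0.06    0.1722] F [-0.2 -0.1  0.4] q [-0.14  0.13 -0.22  1.22  0.    0.16]
```

View pics/c2.png

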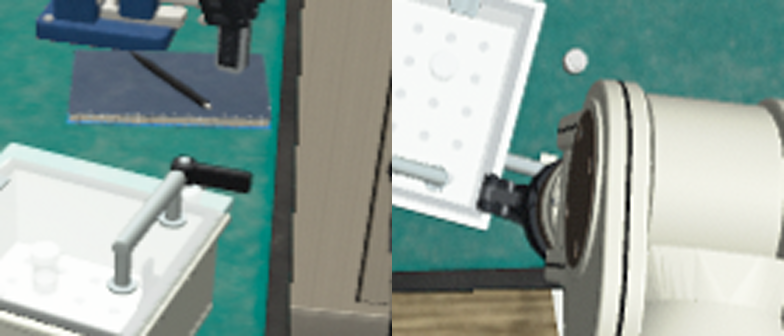

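```bash
python3 - <<'E'
from h import *
p=robot.state()["eef_pos"]
for c,o in(("side",[310,110]),("top",[320,170])):
    q=proj(c,[p,p+[0,0,.05],W(-.035,-.155,.095),W(-.088,-.163,.095)]);print(c,((q-o)*2.8+([392,0] if c=="top" else 0)).round(0).tolist())
E
```

```text
side [[233.0, 99.0], [238.0, 40.0], [185.0, 157.0], [250.0, 167.0]]
top [[544.0, 219.0], [553.0, 218.0], [573.0, 175.0], [567.0, 241.0]]
```

```bash
python3 - <<'E'
from h import *
np.set_printoptions(precision=3,suppress=True)
print(robot.state()["eef_pos"],robot.state()["t"])
for c in("side","top"):
    p,d=robot.snapshot(c);X=cloud(c,d);im=p.astype(int)
    m=(d>0)&(X[...,2]>.14)&(X[...,2]<.6)&(abs(X[...,0]-.43)<.12)&(abs(X[...,1]+.06)<.15)&(im.max(2)<110)
    v,u=np.nonzero(m)
    for z0 in np.arange(.14,.4,.02):
        k=m&(X[...,2]>z0)&(X[...,2]<z0+.02)
        if k.sum()>3: vv,uu=np.nonzero(k);print(c,z0.round(2),k.sum(),X[k].mean(0),X[k].min(0),X[k].max(0),"px",uu.mean().round(),vv.mean().round())
    cv2.imwrite(f"pics/{c}3.png",p[...,::-1])
print(robot.state()["eef_pos"],robot.state()["t"])
E
```

```text
[ 0.428 -0.059  0.17 ] 4.125
side 0.14 7 [0.461 0.035 0.144] [0.456 0.015 0.142] [0.468 0.062 0.146] px 373.0 178.0
side 0.18 5 [ 0.429 -0.053  0.199] [ 0.417 -0.056  0.197] [ 0.438 -0.049  0.2  ] px 393.0 135.0
side 0.2 87 [ 0.428 -0.049  0.211] [ 0.416 -0.063  0.201] [ 0.44  -0.041  0.22 ] px 394.0 130.0
side 0.22 70 [ 0.427 -0.049  0.228] [ 0.413 -0.065  0.22 ] [ 0.44  -0.041  0.24 ] px 395.0 123.0
side 0.24 146 [ 0.427 -0.041  0.25 ] [ 0.405 -0.094  0.24 ] [ 0.452 -0.012  0.26 ] px 396.0 115.0
side 0.26 222 [ 0.427 -0.036  0.27 ] [ 0.401 -0.11   0.26 ] [0.458 0.001 0.28 ] px 397.0 106.0
side 0.28 292 [ 0.43 -0.03  0.29] [ 0.4   -0.111  0.28 ] [0.458 0.007 0.3  ] px 396.0 98.0
side 0.3 210 [ 0.431 -0.032  0.308] [ 0.406 -0.081  0.3  ] [ 0.451 -0.013  0.32 ] px 396.0 89.0
side 0.32 329 [ 0.428 -0.028  0.332] [ 0.391 -0.056  0.32 ] [ 0.464 -0.017  0.34 ] px 398.0 78.0
side 0.34 425 [ 0.428 -0.029  0.35 ] [ 0.391 -0.055  0.34 ] [ 0.466 -0.018  0.36 ] px 399.0 68.0
side 0.36 321 [ 0.426 -0.034  0.368] [ 0.391 -0.075  0.36 ] [ 0.465 -0.018  0.38 ] px 401.0 58.0
side 0.38 402 [ 0.428 -0
[... 166 characters left out ...]
0
top 0.26 14 [ 0.431 -0.021  0.271] [ 0.428 -0.029  0.263] [ 0.45  -0.013  0.277] px 362.0 246.0
top 0.28 123 [ 0.444 -0.009  0.291] [ 0.43  -0.023  0.281] [0.458 0.002 0.3  ] px 356.0 239.0
top 0.3 51 [ 0.44  -0.021  0.309] [ 0.429 -0.027  0.3  ] [ 0.449 -0.012  0.318] px 363.0 241.0
top 0.32 32 [ 0.431 -0.025  0.333] [ 0.401 -0.035  0.321] [ 0.455 -0.021  0.34 ] px 368.0 246.0
top 0.34 40 [ 0.428 -0.026  0.35 ] [ 0.403 -0.036  0.34 ] [ 0.459 -0.022  0.36 ] px 369.0 247.0
top 0.36 103 [ 0.434 -0.028  0.369] [ 0.405 -0.043  0.36 ] [ 0.463 -0.022  0.375] px 372.0 244.0
top 0.38 23 [ 0.428 -0.026  0.386] [ 0.41  -0.03   0.383] [ 0.449 -0.024  0.391] px 372.0 247.0
[ 0.429 -0.059  0.172] 4.225
```

View pics/top3.png

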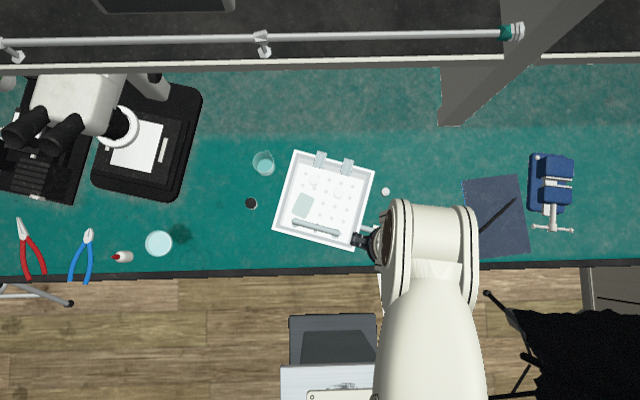

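Request:
step_arm(
  commands=[
    {"wx": 0, "wy": 0, "wz": 0, "tx": 0.92, "ty": 0, "tz": 0, "fingers": 1},
    {"wx": 0, "wy": 0, "wz": 0, "tx": 0.92, "ty": 0, "tz": 0, "fingers": 1},
    {"wx": 0, "wy": 0, "wz": 0, "tx": 0.92, "ty": 0, "tz": 0, "fingers": 1},
    {"wx": 0, "wy": 0, "wz": 0, "tx": 0.92, "ty": 0, "tz": 0, "fingers": 1},
    {"wx": 0, "wy": 0, "wz": 0, "tx": 0.92, "ty": 0, "tz": 0, "fingers": 1},
  ],
)

```text
t: 4.85
eef_pos: [0.4304, -0.0589, 0.0807]
eef_rot: [-0.423, 0.567, 0.422, 0.568]
ft_force: [-0.2, -0.5, 0.4]
opening: -0.0003
```

```bash
python3 - <<'E'
from h import *
rel(W(-.0765,-.132,.08),Rb[:,1])
# arc: pusher rectangle half 11 (box x) x 14.5 (box y), contact flush behind lever at radius r, push depth e
prev=np.array([-.0765,-.132])
for th in np.r_[np.arange(.15,1.58,.2),1.57,1.62]:
    l=np.array([-np.cos(th),-np.sin(th)]);t=np.array([np.sin(th),-np.cos(th)])
    h=.011*abs(t[0])+.0145*abs(t[1])
    c=np.array([-.035,-.155])+.044*l-t*(.005+h); d=(c-prev)/.02
    # tool y = -box x, tool z = +box y
    print(th.round(2),c.round(4),"ty %.2f tz %.2f"%(-d[0],d[1]));prev=c
E
```

```text
turn [0.02 0.01 0.03] shift [ 0.03 -0.01 -0.1 ] pos [ 0.4304 -0.0589  0.0807] F [-0.2 -0.5  0.4] q [-0.14  0.21 -0.38  0.98  0.    0.16]
0.15 [-0.0816 -0.1408] ty 0.26 tz -0.44
0.35 [-0.084  -0.1491] ty 0.12 tz -0.41
0.55 [-0.0846 -0.1583] ty 0.03 tz -0.46
0.75 [-0.0829 -0.1681] ty -0.08 tz -0.49
0.95 [-0.0788 -0.1778] ty -0.21 tz -0.48
1.15 [-0.0721 -0.1866] ty -0.33 tz -0.44
1.35 [-0.0631 -0.1938] ty -0.45 tz -0.36
1.55 [-0.0522 -0.1987] ty -0.54 tz -0.24
1.57 [-0.051 -0.199] ty -0.06 tz -0.02
1.62 [-0.0495 -0.1998] ty -0.08 tz -0.04
```

Request:
step_arm(
  commands=[
    {"wx": 0, "wy": 0, "wz": 0, "tx": 0, "ty": 0.26, "tz": -0.5, "fingers": 1},
    {"wx": 0, "wy": 0, "wz": 0, "tx": 0, "ty": 0.12, "tz": -0.41, "fingers": 1},
    {"wx": 0, "wy": 0, "wz": 0, "tx": 0, "ty": 0.03, "tz": -0.46, "fingers": 1},
    {"wx": 0, "wy": 0, "wz": 0, "tx": 0, "ty": -0.08, "tz": -0.49, "fingers": 1},
    {"wx": 0, "wy": 0, "wz": 0, "tx": 0, "ty": -0.21, "tz": -0.48, "fingers": 1},
  ],
)

```text
t: 5.48
eef_pos: [0.4139, -0.1045, 0.0804]
eef_rot: [-0.422, 0.567, 0.421, 0.568]
ft_force: [-0.2, -0.5, 0.4]
opening: 0.0002
```

Request:
step_arm(
  commands=[
    {"wx": 0, "wy": 0, "wz": 0, "tx": 0, "ty": -0.33, "tz": -0.44, "fingers": 1},
    {"wx": 0, "wy": 0, "wz": 0, "tx": 0, "ty": -0.45, "tz": -0.36, "fingers": 1},
    {"wx": 0, "wy": 0, "wz": 0, "tx": 0, "ty": -0.27, "tz": -0.12, "fingers": 1},
    {"wx": 0, "wy": 0, "wz": 0, "tx": 0, "ty": -0.2, "tz": -0.1, "fingers": 1},
    {"wx": 0, "wy": 0, "wz": 0, "tx": 0, "ty": 0, "tz": 0, "fingers": 1},
  ],
)

```text
t: 6.1
eef_pos: [0.432, -0.1304, 0.0799]
eef_rot: [-0.422, 0.568, 0.422, 0.568]
ft_force: [0.1, 0.2, 0.2]
opening: 0.0001
```

```bash
python3 - <<'E'
from h import *
rel(W(-.051,-.199,.08),Rb[:,1])
a,_=robot.snapshot("side");b,_=robot.snapshot("top")
a=cv2.resize(a[110:230,310:450],None,fx=2.8,fy=2.8,interpolation=2);b=cv2.resize(b[170:290,320:460],None,fx=2.8,fy=2.8,interpolation=2)
cv2.imwrite("pics/c4.png",np.hstack([a,b])[...,::-1])
for c in("side","top"):print([(r["centre"].round(3) if hasattr(r["centre"],"round") else r["centre"],r["p"]) for r in robot.search_frame(c,"vent_tip")[:2]])
E
```

```text
turn [ 0.  0. -0.] shift [-0.01 -0.18 -0.04] pos [ 0.432  -0.1304  0.0799] F [0.1 0.2 0.2] q [-0.29  0.24 -0.33  0.99  0.   -0.  ]
[([0.4403, -0.0858, 0.0914], 0.57), ([0.5434, 0.2318, 0.0364], 0.24)]
[([0.434, -0.0857, 0.0938], 0.59)]
```

View pics/c4.png

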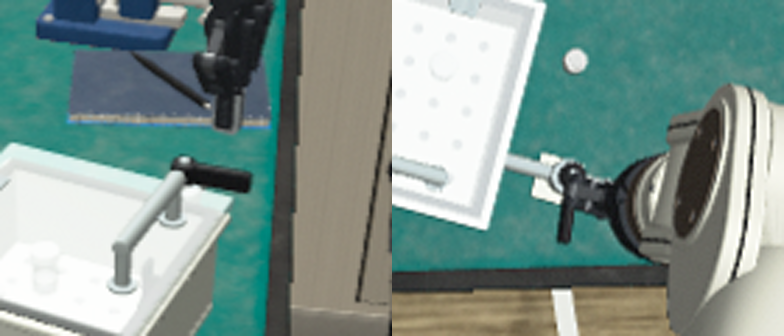

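```bash
python3 - <<'E'
from h import *
np.set_printoptions(precision=3,suppress=True)
s=robot.state();print(s["eef_pos"],s["opening"])
p,d=robot.snapshot("side");X=cloud("side",d)
print(proj("side",[s["eef_pos"],s["eef_pos"]+[0,0,.026]]))
for v in range(130,176,2):print(v,[tuple(X[v,u].round(3)) for u in (386,390,394,398)],p[v,392])
E
```

```text
[ 0.432 -0.13   0.08 ] -4.4223040089322195e-05
[[390.386 164.981]
 [391.168 155.306]]
130 [(np.float64(0.445), np.float64(-0.071), np.float64(0.199)), (np.float64(0.437), np.float64(-0.075), np.float64(0.198)), (np.float64(0.429), np.float64(-0.112), np.float64(0.18)), (np.float64(0.421), np.float64(-0.109), np.float64(0.182))] [75 76 77]
132 [(np.float64(0.445), np.float64(-0.07), np.float64(0.195)), (np.float64(0.437), np.float64(-0.069), np.float64(0.196)), (np.float64(0.429), np.float64(-0.114), np.float64(0.174)), (np.float64(0.42), np.float64(-0.107), np.float64(0.179))] [48 51 54]
134 [(np.float64(0.445), np.float64(-0.073), np.float64(0.189)), (np.float64(0.436), np.float64(-0.072), np.float64(0.19)), (np.float64(0.429), np.float64(-0.109), np.float64(0.172)), (np.float64(0.42), np.float64(-0.107), np.float64(0.174))] [26 29 31]
136 [(np.float64(0.445), np.float64(-0.08), np.float64(0.181)), (np.float64(0.436), np.float64(-0.075), np.float64(0.184)), (np.float64(0.428), np.float64(-0.113), np.float64(0.165)), (np.float64(0.42), np.float64(-0.128), np.float64(0.158))] [26 28 3
[... 4188 characters left out ...]
), (np.float64(0.431), np.float64(-0.086), np.float64(0.093)), (np.float64(0.422), np.float64(-0.088), np.float64(0.092)), (np.float64(0.413), np.float64(-0.25), np.float64(-0.004))] [61 86 83]
172 [(np.float64(0.439), np.float64(-0.083), np.float64(0.089)), (np.float64(0.43), np.float64(-0.082), np.float64(0.09)), (np.float64(0.421), np.float64(-0.08), np.float64(0.092)), (np.float64(0.412), np.float64(-0.084), np.float64(0.091))] [39 40 40]
174 [(np.float64(0.439), np.float64(-0.084), np.float64(0.083)), (np.float64(0.43), np.float64(-0.081), np.float64(0.085)), (np.float64(0.421), np.float64(-0.083), np.float64(0.085)), (np.float64(0.412), np.float64(-0.08), np.float64(0.087))] [21 20 22]
```

```bash
python3 - <<'E'
from h import *
rel(W(-.0765,-.130,.054),Rb[:,1])
E
```

```text
turn [ 0.01  0.   -0.  ] shift [1.3  1.07 3.4 ] pos [ 0.4316 -0.1301  0.08  ] F [-0.3  0.  -0.3] q [-0.29  0.24 -0.34  0.99  0.   -0.  ]
```

Request:
step_arm(
  commands=[
    {"wx": 0, "wy": 0, "wz": 0, "tx": -0.4, "ty": 0.27, "tz": 0.85, "fingers": 1},
    {"wx": 0, "wy": 0, "wz": 0, "tx": 0, "ty": 0.27, "tz": 0.85, "fingers": 1},
    {"wx": 0, "wy": 0, "wz": 0, "tx": 0, "ty": 0.27, "tz": 0.85, "fingers": 1},
    {"wx": 0, "wy": 0, "wz": 0, "tx": 0, "ty": 0.27, "tz": 0.85, "fingers": 1},
    {"wx": 0, "wy": 0, "wz": 0, "tx": 0.4, "ty": 0, "tz": 0, "fingers": 1},
  ],
)

```text
t: 6.98
eef_pos: [0.4312, -0.0583, 0.0803]
eef_rot: [-0.423, 0.567, 0.422, 0.568]
ft_force: [0.8, 0.5, -0.4]
opening: -0.0
```

Request:
step_arm(
  commands=[
    {"wx": 0, "wy": 0, "wz": 0, "tx": 0.4, "ty": 0, "tz": 0, "fingers": 1},
    {"wx": 0, "wy": 0, "wz": 0, "tx": 0.4, "ty": 0, "tz": 0, "fingers": 1},
    {"wx": 0, "wy": 0, "wz": 0, "tx": 0.4, "ty": 0, "tz": 0, "fingers": 1},
    {"wx": 0, "wy": 0, "wz": 0, "tx": 0.1, "ty": 0, "tz": 0, "fingers": 1},
  ],
)

```text
t: 7.48
eef_pos: [0.4301, -0.0592, 0.0532]
eef_rot: [-0.421, 0.568, 0.422, 0.567]
ft_force: [-0.2, 0.9, -0.3]
opening: -0.0001
```

```bash
python3 - <<'E'
from h import *
rel(W(-.0765,-.130,.054),Rb[:,1])
p,d=robot.snapshot("side");X=cloud("side",d)
for v in range(148,182,3):print(v,X[v,385:400:5].round(3).tolist())
E
```

```text
turn [-0.   -0.   -0.02] shift [-0.04 -0.02  0.03] pos [ 0.4301 -0.0592  0.0532] F [-0.2  0.9 -0.3] q [-0.14  0.25 -0.41  0.91 -0.    0.16]
148 [[0.443, -0.018, 0.185], [0.433, -0.022, 0.184], [0.423, -0.037, 0.176]]
151 [[0.442, -0.012, 0.182], [0.432, -0.02, 0.178], [0.422, -0.036, 0.17]]
154 [[0.442, -0.009, 0.176], [0.432, -0.028, 0.166], [0.422, -0.036, 0.162]]
157 [[0.441, -0.003, 0.172], [0.432, -0.037, 0.154], [0.421, -0.039, 0.154]]
160 [[0.441, -0.001, 0.167], [0.431, -0.042, 0.144], [0.421, -0.042, 0.145]]
163 [[0.44, -0.004, 0.158], [0.43, -0.017, 0.151], [0.42, -0.052, 0.132]]
166 [[0.44, -0.014, 0.145], [0.43, -0.019, 0.143], [0.42, -0.052, 0.124]]
169 [[0.44, -0.03, 0.128], [0.429, -0.02, 0.135], [0.419, -0.056, 0.115]]
172 [[0.44, -0.046, 0.111], [0.429, -0.045, 0.113], [0.419, -0.059, 0.105]]
175 [[0.44, -0.046, 0.103], [0.429, -0.046, 0.104], [0.418, -0.062, 0.096]]
178 [[0.439, -0.023, 0.11], [0.428, -0.045, 0.097], [0.418, -0.081, 0.076]]
181 [[0.438, -0.011, 0.11], [0.427, -0.016, 0.108], [0.418, -0.192, -0.002]]
```

Request:
step_arm(
  commands=[
    {"wx": 0, "wy": 0, "wz": 0, "tx": 0, "ty": 0.26, "tz": -0.55, "fingers": 1},
    {"wx": 0, "wy": 0, "wz": 0, "tx": 0, "ty": 0.12, "tz": -0.41, "fingers": 1},
    {"wx": 0, "wy": 0, "wz": 0, "tx": 0, "ty": 0.03, "tz": -0.46, "fingers": 1},
    {"wx": 0, "wy": 0, "wz": 0, "tx": 0, "ty": -0.08, "tz": -0.49, "fingers": 1},
  ],
)

```text
t: 8.02
eef_pos: [0.413, -0.0942, 0.0542]
eef_rot: [-0.422, 0.568, 0.422, 0.568]
ft_force: [1.1, 1.6, 0.4]
opening: 0.0004
```

```bash
python3 - <<'E'
from h import *
rel(W(-.0829,-.1681,.054),Rb[:,1])
a,_=robot.snapshot("side");b,_=robot.snapshot("top")
a=cv2.resize(a[110:230,310:450],None,fx=2.8,fy=2.8,interpolation=2);b=cv2.resize(b[170:290,320:460],None,fx=2.8,fy=2.8,interpolation=2)
cv2.imwrite("pics/c5.png",np.hstack([a,b])[...,::-1])
E
```

```text
turn [ 0.  0. -0.] shift [ 0.01 -0.02  0.04] pos [ 0.413  -0.0942  0.0542] F [1.1 1.6 0.4] q [-0.22  0.23 -0.44  0.91  0.    0.07]
```

View pics/c5.png

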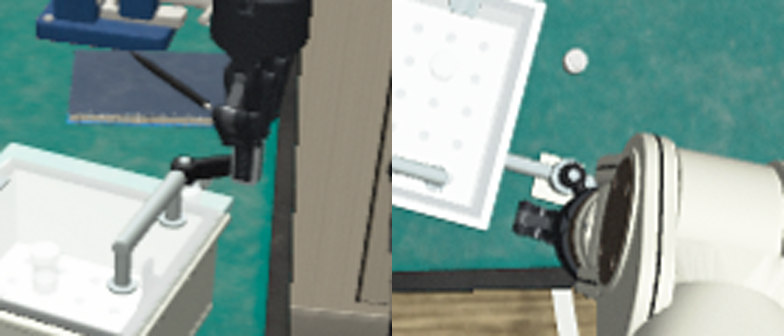

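The lever now swings: in the side crop it runs from about (185,162) to the fingers at (245,165), and it was lower before. I'll continue the arc.

Request:
step_arm(
  commands=[
    {"wx": 0, "wy": 0, "wz": 0, "tx": 0, "ty": -0.21, "tz": -0.48, "fingers": 1},
    {"wx": 0, "wy": 0, "wz": 0, "tx": 0, "ty": -0.33, "tz": -0.44, "fingers": 1},
    {"wx": 0, "wy": 0, "wz": 0, "tx": 0, "ty": -0.45, "tz": -0.36, "fingers": 1},
    {"wx": 0, "wy": 0, "wz": 0, "tx": 0, "ty": -0.54, "tz": -0.24, "fingers": 1},
    {"wx": 0, "wy": 0, "wz": 0, "tx": 0, "ty": 0, "tz": 0, "fingers": 1},
  ],
)

```text
t: 8.75
eef_pos: [0.4346, -0.1327, 0.0538]
eef_rot: [-0.422, 0.568, 0.421, 0.568]
ft_force: [0.2, -1.0, -0.5]
opening: -0.0002
```

Request:
step_arm(
  commands=[
    {"wx": 0, "wy": 0, "wz": 0, "tx": 0, "ty": -0.15, "tz": -0.05, "fingers": 1},
    {"wx": 0, "wy": 0, "wz": 0, "tx": 0, "ty": 0, "tz": 0, "fingers": 1},
  ],
)

```text
t: 9.0
eef_pos: [0.4348, -0.1328, 0.0537]
eef_rot: [-0.421, 0.568, 0.423, 0.567]
ft_force: [-3.6, 2.2, 1.7]
opening: 0.0001
```

Request:
step_arm(
  commands=[
    {"wx": 0, "wy": 0, "wz": 0, "tx": 0, "ty": -0.12, "tz": 0, "fingers": 1},
    {"wx": 0, "wy": 0, "wz": 0, "tx": 0, "ty": 0, "tz": 0, "fingers": 1},
  ],
)

```text
t: 9.25
eef_pos: [0.4348, -0.1329, 0.0534]
eef_rot: [-0.42, 0.569, 0.424, 0.566]
ft_force: [-9.1, 3.5, 6.1]
opening: -0.0003
```

Request:
step_arm(
  commands=[
    {"wx": 0, "wy": 0, "wz": 0, "tx": 0, "ty": 0.8, "tz": 0, "fingers": 1},
    {"wx": 0, "wy": 0, "wz": 0, "tx": -1, "ty": 0.8, "tz": 0, "fingers": 1},
    {"wx": 0, "wy": 0, "wz": 0, "tx": -1, "ty": 0.5, "tz": 0, "fingers": 1},
    {"wx": 0, "wy": 0, "wz": 0, "tx": -1, "ty": 0, "tz": 0, "fingers": 1},
    {"wx": 0, "wy": 0, "wz": 0, "tx": -1, "ty": 0, "tz": 0, "fingers": -1},
  ],
)

```text
t: 9.88
eef_pos: [0.3993, -0.1224, 0.1352]
eef_rot: [-0.423, 0.567, 0.421, 0.568]
ft_force: [-0.3, -0.2, -1.0]
opening: 0.0167
```

Request:
step_arm(
  commands=[
    {"wx": 0, "wy": 0, "wz": 0, "tx": -1, "ty": 0, "tz": 0, "fingers": -1},
    {"wx": 0, "wy": 0, "wz": 0, "tx": -1, "ty": 0, "tz": 0, "fingers": -1},
    {"wx": 0, "wy": 0, "wz": 0, "tx": -1, "ty": 0, "tz": 0, "fingers": -1},
  ],
)

```text
t: 10.25
eef_pos: [0.3993, -0.1224, 0.1952]
eef_rot: [-0.423, 0.567, 0.421, 0.568]
ft_force: [0.3, 0.2, 0.2]
opening: 0.0724
```

```bash
python3 - <<'E'
from h import *
for j in(Rb[:,0],-Rb[:,0]):rel(W(-.068,0,.20),j)
a,_=robot.snapshot("side");b,d=robot.snapshot("top");X=cloud("top",d)
m=(b.max(2)<60)&(X[...,2]>.08)&(X[...,2]<.11)&(abs(X[...,0]-.45)<.08)&(abs(X[...,1]+.12)<.08);L=X[m]
if len(L)>5:print(len(L),L.mean(0),np.linalg.svd(L-L.mean(0))[2][0])
a=cv2.resize(a[110:230,310:450],None,fx=2.8,fy=2.8,interpolation=2);b=cv2.resize(b[170:290,320:460],None,fx=2.8,fy=2.8,interpolation=2)
cv2.imwrite("pics/c6.png",np.hstack([a,b])[...,::-1])
E
```

```text
turn [19.64  0.02  0.03] shift [-0.24 10.    1.01] pos [ 0.3993 -0.1224  0.1952] F [0.3 0.2 0.2] q [-0.3   0.08 -0.21  1.28 -0.   -0.  ]
turn [-19.63  -0.03   0.02] shift [ -0.24 -10.    -1.01] pos [ 0.3993 -0.1224  0.1952] F [0.3 0.2 0.2] q [-0.3   0.08 -0.21  1.28 -0.   -0.  ]
109 [ 0.45742389 -0.11284669  0.09492425] [-0.2535417  -0.96731272 -0.00476471]
```

View pics/c6.png

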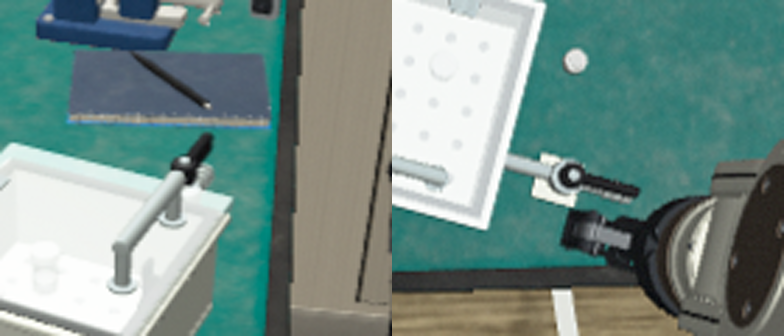

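Request:
step_arm(
  commands=[
    {"wx": 0.98, "wy": 0, "wz": 0, "tx": 0, "ty": 0, "tz": 0, "fingers": -1},
    {"wx": 0.98, "wy": 0, "wz": 0, "tx": 0, "ty": 0, "tz": 0, "fingers": -1},
    {"wx": 0.98, "wy": 0, "wz": 0, "tx": 0, "ty": 0, "tz": 0, "fingers": -1},
    {"wx": 0.98, "wy": 0, "wz": 0, "tx": 0, "ty": 0, "tz": 0, "fingers": -1},
    {"wx": 0.98, "wy": 0, "wz": 0, "tx": 0, "ty": 0, "tz": 0, "fingers": -1},
  ],
)

```text
t: 10.98
eef_pos: [0.3985, -0.1221, 0.1932]
eef_rot: [-0.302, 0.639, 0.302, 0.639]
ft_force: [-0.1, 0.3, -0.3]
opening: 0.0852
```

Request:
step_arm(
  commands=[
    {"wx": 0.98, "wy": 0, "wz": 0, "tx": 0, "ty": 0, "tz": 0, "fingers": -1},
    {"wx": 0.98, "wy": 0, "wz": 0, "tx": 0, "ty": 0, "tz": 0, "fingers": -1},
    {"wx": 0.98, "wy": 0, "wz": 0, "tx": 0, "ty": 0, "tz": 0, "fingers": -1},
    {"wx": 0.98, "wy": 0, "wz": 0, "tx": 0, "ty": 0, "tz": 0, "fingers": -1},
    {"wx": 0.98, "wy": 0, "wz": 0, "tx": 0, "ty": 0, "tz": 0, "fingers": -1},
  ],
)

```text
t: 11.6
eef_pos: [0.3985, -0.1221, 0.1932]
eef_rot: [-0.172, 0.686, 0.172, 0.686]
ft_force: [0.2, -0.2, -0.5]
opening: 0.0851
```

Request:
step_arm(
  commands=[
    {"wx": 0.98, "wy": 0, "wz": 0, "tx": 0, "ty": 0, "tz": 0, "fingers": -1},
    {"wx": 0.98, "wy": 0, "wz": 0, "tx": 0, "ty": 0, "tz": 0, "fingers": -1},
    {"wx": 0.98, "wy": 0, "wz": 0, "tx": 0, "ty": 0, "tz": 0, "fingers": -1},
    {"wx": 0.98, "wy": 0, "wz": 0, "tx": 0, "ty": 0, "tz": 0, "fingers": -1},
    {"wx": 0.98, "wy": 0, "wz": 0, "tx": 0, "ty": 0, "tz": 0, "fingers": -1},
  ],
)

```text
t: 12.22
eef_pos: [0.3985, -0.1221, 0.1932]
eef_rot: [-0.035, 0.706, 0.035, 0.706]
ft_force: [-0.2, -0.3, -0.6]
opening: 0.0854
```

Request:
step_arm(
  commands=[
    {"wx": 0.98, "wy": 0, "wz": 0, "tx": 0, "ty": 0, "tz": 0, "fingers": -1},
    {"wx": 0.98, "wy": 0, "wz": 0, "tx": 0, "ty": 0, "tz": 0, "fingers": -1},
    {"wx": 0.98, "wy": 0, "wz": 0, "tx": 0, "ty": 0, "tz": 0, "fingers": -1},
    {"wx": 0.98, "wy": 0, "wz": 0, "tx": 0, "ty": 0, "tz": 0, "fingers": -1},
    {"wx": 0.98, "wy": 0, "wz": 0, "tx": 0, "ty": 0, "tz": 0, "fingers": -1},
  ],
)

```text
t: 12.85
eef_pos: [0.3985, -0.1221, 0.1932]
eef_rot: [0.103, 0.7, -0.103, 0.7]
ft_force: [-0.0, -0.8, 0.5]
opening: 0.0853
```

Request:
step_arm(
  commands=[
    {"wx": 0, "wy": 0, "wz": 0, "tx": 0, "ty": 1, "tz": 0.1, "fingers": -1},
    {"wx": 0, "wy": 0, "wz": 0, "tx": 0, "ty": 1, "tz": 0.1, "fingers": -1},
    {"wx": 0, "wy": 0, "wz": 0, "tx": 0, "ty": 1, "tz": 0.1, "fingers": -1},
    {"wx": 0, "wy": 0, "wz": 0, "tx": 0, "ty": 1, "tz": 0.1, "fingers": -1},
    {"wx": 0, "wy": 0, "wz": 0, "tx": 0, "ty": 1, "tz": 0.1, "fingers": -1},
  ],
)

```text
t: 13.48
eef_pos: [0.437, -0.0285, 0.1932]
eef_rot: [0.102, 0.7, -0.102, 0.7]
ft_force: [-0.6, -0.1, -1.5]
opening: 0.0856
```

Request:
step_arm(
  commands=[
    {"wx": 0, "wy": 0, "wz": 0, "tx": 0, "ty": 1, "tz": 0.1, "fingers": -1},
    {"wx": 0, "wy": 0, "wz": 0, "tx": 0, "ty": 1, "tz": 0.1, "fingers": -1},
    {"wx": 0, "wy": 0, "wz": 0, "tx": 0, "ty": 1, "tz": 0.1, "fingers": -1},
    {"wx": 0, "wy": 0, "wz": 0, "tx": 0, "ty": 1, "tz": 0.1, "fingers": -1},
    {"wx": 0, "wy": 0, "wz": 0, "tx": 0, "ty": 1, "tz": 0.1, "fingers": -1},
  ],
)

```text
t: 14.1
eef_pos: [0.4751, 0.0646, 0.1933]
eef_rot: [0.102, 0.7, -0.102, 0.7]
ft_force: [0.1, -0.6, 0.5]
opening: 0.0855
```

```bash
python3 - <<'E'
from h import *
rel(W(-.068,0,.146-.019-.026),Rb[:,0])
p,d=robot.snapshot("side");X=cloud("side",d);cv2.imwrite("pics/c7.png",cv2.resize(p[60:220,270:450],None,fx=4,fy=3.7)[...,::-1])
m=(d>0)&(X[...,2]>.19)&(X[...,2]<.26)&(abs(X[...,0]-.476)<.09)&(abs(X[...,1]-.06)<.05);L=X[m]
B=(L-C)@Rb
for z in np.arange(.19,.26,.01):
    k=(B[:,2]>z)&(B[:,2]<z+.01)
    if k.sum()>2:
        f=k&(B[:,0]<-.068);g=k&(B[:,0]>=-.068)
        print(z.round(3),f.sum(),B[f,:2].min(0) if f.any() else 0,B[f,:2].max(0) if f.any() else 0,g.sum(),B[g,:2].min(0) if g.any() else 0,B[g,:2].max(0) if g.any() else 0)
E
```

```text
turn [ 0.04 -0.    0.01] shift [ 4.61 -0.05  0.08] pos [0.4751 0.0646 0.1933] F [ 0.1 -0.6  0.5] q [ 0.14  0.21 -0.07  1.3  -0.    2.  ]
0.23 20 [-0.12274969  0.00121388] [-0.1117649   0.01329977] 30 [-0.02727687 -0.00932692] [-0.01555592  0.01435497]
0.24 46 [-0.12635499 -0.00403835] [-0.11174026  0.01374956] 46 [-0.02813922 -0.00803926] [-0.01401976  0.01431638]
0.25 51 [-0.12628682 -0.00605651] [-0.11285458  0.01380922] 48 [-0.02755012 -0.00889907] [-0.01457264  0.01398528]
```

View pics/c7.png

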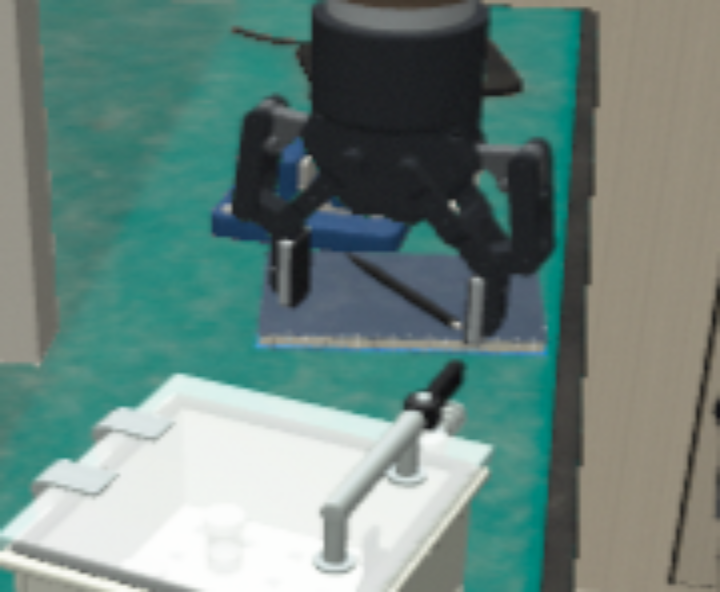

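Request:
step_arm(
  commands=[
    {"wx": 0, "wy": 0, "wz": 0, "tx": 0.9, "ty": -0.05, "tz": 0.08, "fingers": -1},
    {"wx": 0, "wy": 0, "wz": 0, "tx": 0.9, "ty": 0, "tz": 0, "fingers": -1},
    {"wx": 0, "wy": 0, "wz": 0, "tx": 0.9, "ty": 0, "tz": 0, "fingers": -1},
    {"wx": 0, "wy": 0, "wz": 0, "tx": 0.9, "ty": 0, "tz": 0, "fingers": -1},
    {"wx": 0, "wy": 0, "wz": 0, "tx": 0.9, "ty": 0, "tz": 0, "fingers": -1},
  ],
)

```text
t: 14.78
eef_pos: [0.4762, 0.0624, 0.1031]
eef_rot: [0.102, 0.7, -0.102, 0.7]
ft_force: [0.7, 0.0, -0.4]
opening: 0.0851
```

Request:
step_arm(
  commands=[
    {"wx": 0, "wy": 0, "wz": 0, "tx": 0, "ty": 0, "tz": 0, "fingers": 0.4},
    {"wx": 0, "wy": 0, "wz": 0, "tx": 0, "ty": 0, "tz": 0, "fingers": 0.4},
    {"wx": 0, "wy": 0, "wz": 0, "tx": 0, "ty": 0, "tz": 0, "fingers": 0.4},
    {"wx": 0, "wy": 0, "wz": 0, "tx": 0, "ty": 0, "tz": 0, "fingers": 0.4},
  ],
)

```text
t: 15.28
eef_pos: [0.4767, 0.0626, 0.1047]
eef_rot: [0.102, 0.699, -0.102, 0.7]
ft_force: [-0.7, 0.5, 1.0]
opening: 0.0256
```

```bash
python3 - <<'E'
from h import *
s=robot.state();print(s["opening"],s["ft_force"].round(1))
rel(W(-.068,0,.146-.019-.026),Rb[:,0])
p,d=robot.snapshot("side");X=cloud("side",d);cv2.imwrite("pics/c8.png",cv2.resize(p[120:220,310:430],None,fx=6,fy=6,interpolation=2)[...,::-1])
E
```

```text
0.02563260440689528 [-0.7  0.5  1. ]
turn [ 0.04  0.02 -0.01] shift [ 0.18  0.02 -0.02] pos [0.4767 0.0626 0.1047] F [-0.7  0.5  1. ] q [ 0.13  0.27 -0.22  1.07 -0.    1.99]
```

View pics/c8.png

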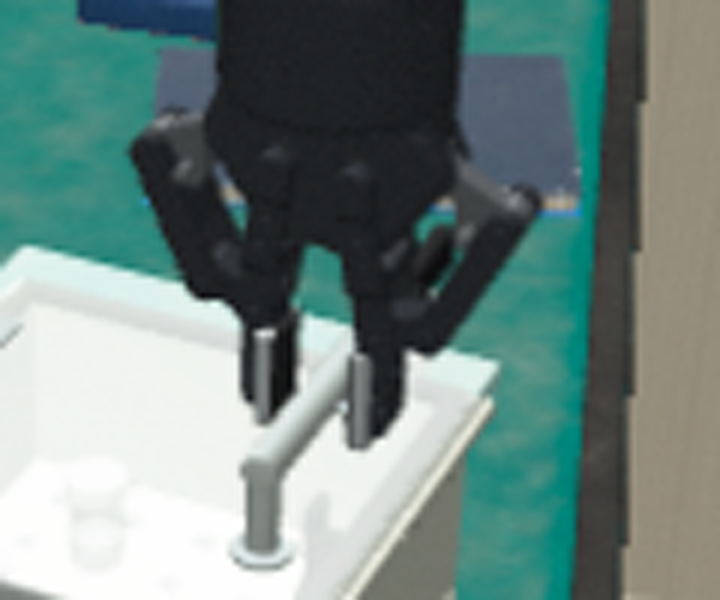

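Request:
step_arm(
  commands=[
    {"wx": 0, "wy": 0, "wz": 0, "tx": 0, "ty": 0, "tz": 0, "fingers": 1},
    {"wx": 0, "wy": 0, "wz": 0, "tx": 0, "ty": 0, "tz": 0, "fingers": 1},
    {"wx": 0, "wy": 0, "wz": 0, "tx": 0, "ty": 0, "tz": 0, "fingers": 1},
    {"wx": 0, "wy": 0, "wz": 0, "tx": 0, "ty": 0, "tz": 0, "fingers": 1},
  ],
  grip_force=40,
)

```text
t: 15.82
eef_pos: [0.4761, 0.0626, 0.1044]
eef_rot: [0.102, 0.7, -0.102, 0.7]
ft_force: [-2.6, 0.8, 4.8]
opening: 0.0128
```

Request:
step_arm(
  commands=[
    {"wx": 0, "wy": 0, "wz": 0, "tx": 0, "ty": 0, "tz": 0, "fingers": 1},
    {"wx": 0, "wy": 0.07, "wz": 0, "tx": -0.05, "ty": 0, "tz": 0, "fingers": 1},
    {"wx": 0, "wy": 0.07, "wz": 0, "tx": -0.05, "ty": 0, "tz": 0, "fingers": 1},
    {"wx": 0, "wy": 0.07, "wz": 0, "tx": -0.05, "ty": 0, "tz": 0, "fingers": 1},
    {"wx": 0, "wy": 0.07, "wz": 0, "tx": -0.05, "ty": 0, "tz": 0, "fingers": 1},
  ],
  grip_force=70,
)

```text
t: 16.45
eef_pos: [0.4755, 0.0627, 0.1064]
eef_rot: [0.103, 0.708, -0.101, 0.691]
ft_force: [1.4, 3.4, -12.8]
opening: 0.0113
```

Request:
step_arm(
  commands=[
    {"wx": 0, "wy": 0.07, "wz": 0, "tx": -0.05, "ty": 0, "tz": 0, "fingers": 1},
    {"wx": 0, "wy": 0.07, "wz": 0, "tx": -0.05, "ty": 0, "tz": 0, "fingers": 1},
    {"wx": 0, "wy": 0.07, "wz": 0, "tx": -0.05, "ty": 0, "tz": 0, "fingers": 1},
    {"wx": 0, "wy": 0.07, "wz": 0, "tx": -0.05, "ty": 0, "tz": 0, "fingers": 1},
    {"wx": 0, "wy": 0, "wz": 0, "tx": 0, "ty": 0, "tz": 0, "fingers": 1},
  ],
)

```text
t: 17.08
eef_pos: [0.4763, 0.0625, 0.1127]
eef_rot: [0.105, 0.715, -0.1, 0.684]
ft_force: [-1.7, 2.5, -1.9]
opening: 0.0116
```

Request:
step_arm(
  commands=[
    {"wx": 0, "wy": 0.1, "wz": 0, "tx": -0.06, "ty": 0, "tz": 0, "fingers": 1},
    {"wx": 0, "wy": 0.1, "wz": 0, "tx": -0.06, "ty": 0, "tz": 0, "fingers": 1},
    {"wx": 0, "wy": 0.1, "wz": 0, "tx": -0.06, "ty": 0, "tz": 0, "fingers": 1},
    {"wx": 0, "wy": 0.1, "wz": 0, "tx": -0.06, "ty": 0, "tz": 0, "fingers": 1},
    {"wx": 0, "wy": 0.1, "wz": 0, "tx": -0.06, "ty": 0, "tz": 0, "fingers": 1},
  ],
)

```text
t: 17.7
eef_pos: [0.4762, 0.0625, 0.118]
eef_rot: [0.106, 0.729, -0.098, 0.669]
ft_force: [-3.2, 2.7, -1.3]
opening: 0.0112
```

Request:
step_arm(
  commands=[
    {"wx": 0, "wy": 0.1, "wz": 0, "tx": -0.06, "ty": 0, "tz": 0, "fingers": 1},
    {"wx": 0, "wy": 0.1, "wz": 0, "tx": -0.06, "ty": 0, "tz": 0, "fingers": 1},
    {"wx": 0, "wy": 0.1, "wz": 0, "tx": -0.06, "ty": 0, "tz": 0, "fingers": 1},
    {"wx": 0, "wy": 0.1, "wz": 0, "tx": -0.06, "ty": 0, "tz": 0, "fingers": 1},
    {"wx": 0, "wy": 0.1, "wz": 0, "tx": -0.06, "ty": 0, "tz": 0, "fingers": 1},
  ],
)

```text
t: 18.32
eef_pos: [0.4765, 0.0624, 0.1239]
eef_rot: [0.108, 0.743, -0.095, 0.654]
ft_force: [-3.6, 3.7, -0.2]
opening: 0.0113
```

Request:
step_arm(
  commands=[
    {"wx": 0, "wy": 0, "wz": 0, "tx": 0, "ty": 0, "tz": 0, "fingers": 1},
    {"wx": 0, "wy": 0, "wz": 0, "tx": 0, "ty": 0, "tz": 0, "fingers": 1},
    {"wx": 0, "wy": 0, "wz": 0, "tx": 0, "ty": 0, "tz": 0, "fingers": 1},
  ],
)

```text
t: 18.7
eef_pos: [0.4765, 0.0624, 0.1239]
eef_rot: [0.108, 0.743, -0.095, 0.654]
ft_force: [-4.8, 4.4, -0.5]
opening: 0.0118
```

```bash
python3 - <<'E'
from h import *
p,d=robot.snapshot("side");X=cloud("side",d);cv2.imwrite("pics/c9.png",cv2.resize(p[110:300,240:430],None,fx=3.1,fy=3.1,interpolation=2)[...,::-1])
B=(X-C)@Rb
print("handle left end predicted z",.107+.039*np.cos(.126)+.168*np.sin(.126))
for a in(0,.126,.2):
    h=np.array([.1-.168*np.cos(a)+.039*np.sin(a),.052,.107+.168*np.sin(a)+.039*np.cos(a)]);f=np.array([.1-.198*np.cos(a),.097,.107+.198*np.sin(a)])
    print(a,((proj("side",[W(*h),W(*f)])-[240,110])*3.1).round())
m=(d>0)&(B[...,1]>.02)&(B[...,1]<.06)&(B[...,0]<-.03)&(B[...,0]>-.09)&(B[...,2]>.145)&(B[...,2]<.185)&(p.min(2)>100)
print(m.sum(),B[m].mean(0),B[m].max(0))
for t in("vial","beaker"):print(t,[(r["centre"],r["p"]) for r in robot.search_frame("side",t)[:1]])
robot.snapshot("top")
for t in("vial","beaker","weight"):print(t,[(r["centre"],r["p"]) for r in robot.search_frame("top",t)[:1]])
E
```

```text
handle left end predicted z 0.1668028612766538
0 [[350. 271.]
 [364. 376.]]
0.126 [[342. 240.]
 [363. 341.]]
0.2 [[335. 221.]
 [360. 321.]]
148 [-0.0647421   0.04387229  0.16234479] [-0.05647509  0.05675192  0.17075722]
vial [([0.5435, 0.2283, 0.04], 0.53)]
beaker [([0.6377, 0.1984, 0.0456], 0.61)]
vial []
beaker [([0.6432, 0.1901, 0.0237], 0.63)]
weight [([0.5008, 0.1234, 0.1258], 0.26)]
```

View pics/c9.png

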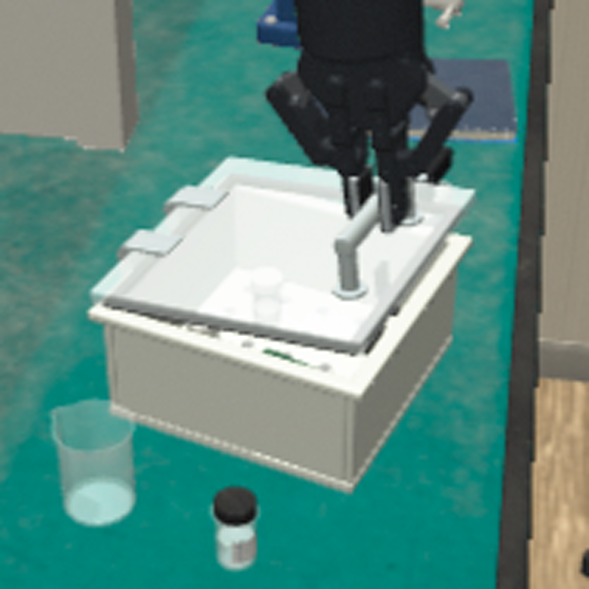

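```bash
python3 -c "
from h import *
s=robot.state();print(s['t'],s['opening'],s['joint_velocities'].round(3));print(robot.finish_job())"
```

```text
19.05 0.011351165188583855 [-0.    -0.    -0.    -0.    -0.001 -0.   ]
the job is handed in; nothing more can be done
None
```

I vented the desiccator, then broke the lid free and handed the job in with the gripper still holding the handle. The lid is about 0.12–0.13 rad open, which is the front edge up about 25 mm. The clock read about 19 s of the 45 s.

- **Vent:** I swung the lever with the shut fingers until the force rose to about 9 N with no further motion. The picture afterwards showed it in line with the pipe, about 2° off, which is within the measuring noise. The gripper did not go near it again, but I could not see the lever in the last picture.
- **Lid:** I gripped the bar at 70 N and raised it in small steps. The highest pull I read was about 13 N, falling to about 2 N once the gasket let go. In the last side picture, the handle end and the lid's front corner matched the positions predicted for 0.126 rad. The arm was still.
- **Bystanders:** In the side view, the vial and beaker were within about 2 mm of where they started. In the top view, the beaker was about 5 mm off, roughly the detector's accuracy, and the vial was not found. The weight was last seen upright and in place after the vent was opened. The last search for it gave only a low-confidence false hit, and the gripper did not go near it.
- **Disagreement found:** The real fingertips stood about 26 mm higher than the reported TCP. My first swing at the lever therefore passed over it without touching. I measured the offset from the depth image and corrected for it in all later moves.

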